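# Pop the battery hatch of the gauge readout

### The arm

A 6-joint arm with a two-finger parallel gripper is mounted at the origin on the work surface. World frame = base frame: x ahead of the robot, y to its left, z up, the work surface at z = 0. Lengths are in m, angles in degrees, forces in N, time in s.
With the tool pointing down it reaches from about 0.4 to 0.825 m from the base axis. Payload 7 kg.
Tool frame: the origin (TCP) lies midway between the tips of the shut fingers; the grasp point (between the pads) lies 19 mm behind it (ctrl.grip_point_offset is the distance from the TCP to the grasp point, in m); x points along the fingers, y is the direction in which the jaws open and shut, and the axes are right-handed (so a half turn about x gives the same grasp; the last joint's range is limited). The gripper opens to 88 mm and grips with 3 to 60 N. Pads are 19 mm wide; open, the fingers measure 130 mm over their backs; the gripper's body (78 mm by 193 mm) begins 47 mm behind the grasp point.
Start: joints at [83.772, 20.546, 0.682, 0, -70.136, -16.507], TCP at [0.261, 0.623, 0.227] pointing down, gripper open.
Joint ranges: [-176.03, 176.03], [-82.01, 121.73], [-58.28, 71.71], [-173.87, 95.51], [-174.79, -0.11], [-173.66, 173.66]. Speed limits (degrees/s): [136.94, 136.94, 172.46, 180, 180, 180].

### API

Orientations are given as [roll, pitch, yaw] about the fixed x, y, z axes, in that order (R = Rz(yaw) Ry(pitch) Rx(roll)).
In Python, from plant import ctrl gives the robot as it stands.
- The arm moves only by the tool drive_tool, never from a script. Its argument "plan" is a list of rows, each a list of 3 entries, a list of its own where there are three numbers: the shift along the tool's x, y, z in m, then the turn, a rotation vector about the tool's x, y, z in degrees, then the opening, from 0 (shut) to 1 (fully open). In form: [[[dx, dy, dz], [wx, wy, wz], grip], ...]. A call has 1 to 20 rows; each row is the pose to reach, as a shift and turn from the pose measured when the call began, along the tool's axes at that moment; what a row does not reach only later rows make up. A row lasts 1/12 s, in which the tool goes at most 41.7 mm and 7.16 degrees, less where a joint would pass 70% of its speed; a pose out of reach is approached as far as the arm can. A call with a gripper value outside its range is refused whole. The fingers move at their own pace and stop on an object; the grip force is fixed at half the most. Time passes only in rows, so rows that repeat a pose let the fingers close. It gives the time, the measured TCP pose, the force and the opening at its end, in the units of the state.
- ctrl.get_obs(): the state, without advancing time (a new reading comes with each control period).
- ctrl.snapshot(name): name is "side" or "top"; returns the picture (384x512x3 uint8, blue, green, red); there is no depth.
- ctrl.get_calibration(name): a dict with "fx", "fy", "cx", "cy" (pixels), "R" (3x3) and "t" (3): a world point X has camera coordinates R X + t. Camera axes: x right, y down, z forward; pixel columns grow to the right and rows downward; lengths in m; the calibration is good to about 2 mm. A picture is of the moment at which its call begins. get_calibration takes no time and is no camera call.
- ctrl.close_job(): hands the job in, once; it reports no verdict.
Trained networks look in the newest picture that a camera, given by its name, has taken for a name from the list of things; names that differ only in an ending like _2 or _b are one class to them, and where a whole thing is asked for, a point or a joint stands for the part that bears it (a point fixed in the world has none). Each returns a list of dicts, best first, with "confidence" (0 to 1); they miss things now and then, are a little off and sometimes report something else, mostly with a low value. They report only what shows in the picture. A call takes as long as a camera call.
- ctrl.cut_out(camera, name): "pixels" (384x512 bool, what is visible of it) and "pixel" ([column, row] in pixels, amid what is visible of it).
- ctrl.landmark_of(camera, name): "pixel" ([column, row] in pixels: a listed point, or the origin of a listed thing).
The state is a dict: "clock": time; "joint_pos": joint angles; "qvel": joint speeds; "tau": joint torques, N m; "tool_pos": TCP position; "orientation": TCP orientation; "force": force on the tool from outside, world axes, zero at the start; "moment": the same for the moment, N m; "opening": finger opening in m.
Only numpy, scipy, OpenCV 4.12 (cv2) and the standard library are available. Lean on these libraries where they do the work, as an engineer would, in place of code of your own. Each camera call takes 0.05 s, during which the arm holds its last target. There are 200 camera calls.

### The job

The readout console on the inspection bench is due for a battery change: switch it off at its red rocker switch, then press the dark battery hatch once, down on its yellow ribs, and let go so that it pops up. Take the hand clear and watch for two seconds that the hatch stays standing open by itself, without pushing on it again. Do it with light fingertip presses only: nothing is picked up, and the other things on the bench stay where they are.

Things in the scene. Friction and masses are not known exactly. Their poses are not given: they have to be found in the camera images.
- console: Cream readout console, 200 mm deep (x), 280 mm wide (y), fixed. Origin on the bench under its middle; x points from its low front to its high rear edge, y to its left, z up. Its deck slopes 0.14 rad: 42 mm above the bench at the front edge, 56 mm in the middle, 70 mm at the rear. Red rocker front left, dark hatch on the right, display and keypad between, at most 5 mm above the deck.
- rocker (a joint): Angle (rad) of the red power rocker: 0 = on (rear half level with the deck, front end standing up about 7 mm), 0.36 = off (front half pressed level, 6 mm above the deck). Pressed at its front end with 3 to 5 N it snaps over past the middle and stays.
- rocker_front (a point): Point on the upper face of the rocker's front half, 16 mm in front of its pivot: press here, square to the deck, about 6 mm. The rocker is 40 mm long (console x) and 24 mm wide. Moves with the rocker.
- hatch (a joint): Angle (rad) of the battery hatch: about 0 = shut, latched; 1.25 = open. Push-push latch: pressed in to its stop at -0.06 (3.4 mm at the ribs, 3 to 5 N) and let go, a spring swings it up in about a second. A shallower press leaves it latched; pressed shut again from open, it latches again. Rising, it pushes a finger above it with up to 6 N.
- hatch_press (a point): Middle of the yellow ribs on top of the hatch, 14 mm from its front edge, 56 mm in front of its hinge: press here. The hatch is a dark plate 70 mm (x) by 80 mm (y), 4 mm thick, hinged at its rear edge; the front edge swings up and back. The point moves with it; shut, its x axis runs along the deck to the rear, its z square to the deck.
- electrode: Loose black graphite electrode with a stepped top, 110 x 90 x 75 mm, left of the console. Origin under its middle. Leave alone.
- depth_gauge: Loose steel depth gauge lying flat, a T of 230 mm beam and 100 mm base, 15 mm high. Origin on the bench under the base. Leave alone.
- spare_pack_mid (a point): Centre of a loose orange and black spare battery pack, 60 x 70 x 20 mm, lying right of the console. Leave alone.
- screwdriver: Loose blue screwdriver, 180 mm long, lying behind the console. Origin on the bench under its middle. Leave alone.
- micrometer: Loose micrometer with green frame, 150 mm long, lying flat on the right of the bench. Leave alone.
- setup_block: Loose steel setup block with holes, 75 x 50 x 25 mm, on the right of the bench. Leave alone.
- cleaner: Loose white plastic bottle with red cap, 60 mm across, 150 mm tall, rear left of the bench. Leave alone.

How it is judged:
By the outcome, as a careful person would: the job done as asked, in the order asked, and still so for the second after the job is handed in, with the robot touching nothing.
It also fails if it takes over 42 s, if anything falls off the work surface, if the arm or the gripper's body presses on something with over 40 N, if the wrist force passes 120 N, or if a joint passes its speed limit or range.

## Working session

There is one attempt and no reset: what is moved stays moved. The work goes in short steps, Python scripts to look and compute and a tool call to move; the robot and the scene stay as the last step left them, time stands still between calls to the robot, and variables do not carry over. Pictures are saved under pics/ and viewed, about 8 in all and at most 12, crops included, and the job is handed in when it is done.

Besides the shell and the picture viewer there is one more tool, called after "Call:" as name(argument=value, ...), one argument or row to a line, values as JSON. drive_tool: Moves the arm, as the interface text tells. Its arguments: {"type":"object","properties":{"plan":{"type":"array","items":{"type":"array"}}},"required":["plan"]}

```bash
mkdir -p pics
cat > h.py <<'E'
import numpy as np, cv2
from scipy.spatial.transform import Rotation as Ro
from plant import ctrl
def ray(cam,px):
    c=ctrl.get_calibration(cam);R=np.array(c["R"]);t=np.array(c["t"])
    d=R.T@np.array([(px[0]-c["cx"])/c["fx"],(px[1]-c["cy"])/c["fy"],1]);return -R.T@t,d/np.linalg.norm(d)
def tri(pa,pb):
    (o1,d1),(o2,d2)=ray("top",pa),ray("side",pb)
    s=np.linalg.lstsq(np.c_[d1,-d2],o2-o1,rcond=None)[0]
    a,b=o1+s[0]*d1,o2+s[1]*d2
    return (a+b)/2,np.linalg.norm(a-b)
def atz(cam,px,z):
    o,d=ray(cam,px);return o+d*(z-o[2])/d[2]
def proj(cam,X):
    c=ctrl.get_calibration(cam);p=np.array(c["R"])@X+np.array(c["t"]);return [c["fx"]*p[0]/p[2]+c["cx"],c["fy"]*p[1]/p[2]+c["cy"]]
E
python3 - <<'E'
from h import *
np.set_printoptions(precision=4,suppress=True)
im={c:ctrl.snapshot(c) for c in("top","side")}
cv2.imwrite("pics/a.png",cv2.resize(im["top"],(800,600)));cv2.imwrite("pics/b.png",cv2.resize(im["side"],(800,600)))
for n in("console","rocker_front","hatch_press"):
    r={}
    for c in im:
        l=ctrl.landmark_of(c,n); print(n,c,[(np.round(x["pixel"],1),round(x["confidence"],2)) for x in l[:3]])
        if l:r[c]=l[0]["pixel"]
    if len(r)==2: print(tri(r["top"],r["side"]))
o=ctrl.get_obs();print(o["clock"],o["tool_pos"],o["orientation"],o["opening"],Ro.from_euler("xyz",o["orientation"],degrees=True).as_matrix())
E
```

```text
console top [(array([227.4, 193.7]), 0.72)]
console side [(array([243.8, 198.7]), 0.68)]
(array([0.5217, 0.0497, 0.0004]), np.float64(0.007903385184403441))
rocker_front top [(array([199.2, 220.1]), 0.53)]
rocker_front side [(array([219.1, 176. ]), 0.38)]
(array([0.446 , 0.1259, 0.0817]), np.float64(0.016474232374319733))
hatch_press top [(array([257.8, 199.1]), 0.57)]
hatch_press side [(array([248.9, 204. ]), 0.69), (array([279. , 192.5]), 0.62)]
(array([ 0.5008, -0.0443,  0.0411]), np.float64(0.00784076357245655))
0.4 [0.2609 0.6225 0.2265] [  92.4214   89.9898 -110.3141] 0.08742393401807541 [[-0.0001 -0.3865 -0.9223]
 [-0.0002 -0.9223  0.3865]
 [-1.      0.0002 -0.    ]]
```

View pics/a.png

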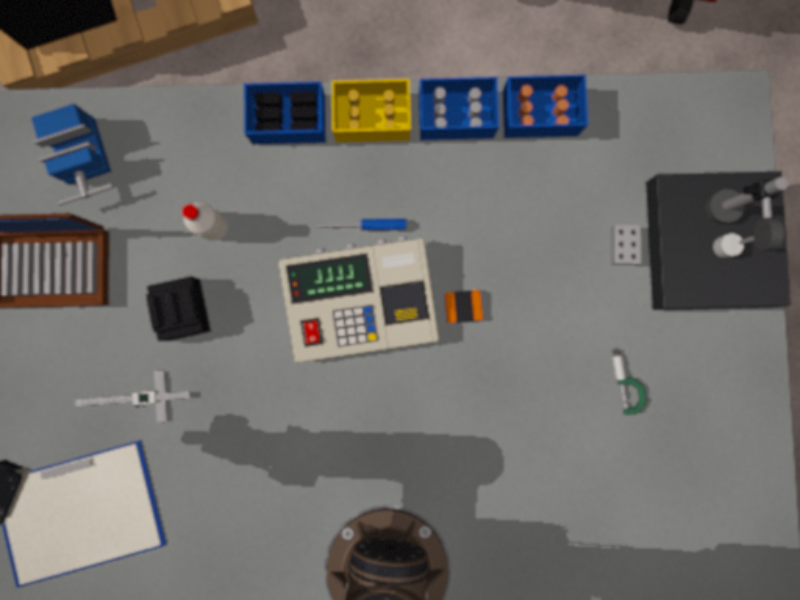

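View pics/b.png

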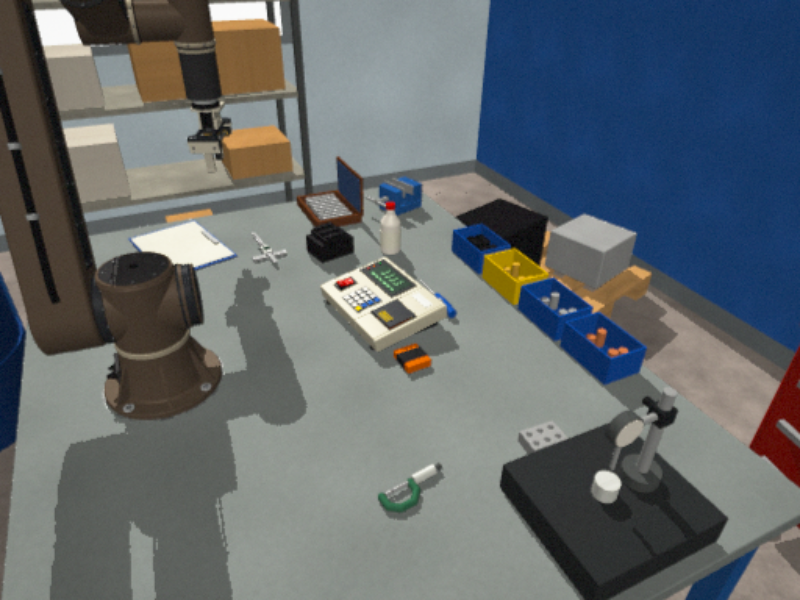

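The top view shows the console at about (360,300), the red rocker at (312,332) and the yellow ribs at (405,314). In the side view the rocker is at (346,283) and the ribs at (385,316). I'll refine these by colour and get the yaw from the console outline.

Run:
```python
from h import *
from scipy.optimize import least_squares
np.set_printoptions(precision=4,suppress=True)
reg={"top":{"r":(312,332,14,18),"y":(405,314,17,10)},"side":{"r":(346,283,16,12),"y":(385,316,13,10)}}
px={};cor={}
for c in reg:
    im=cv2.imread("pics/a.png" if c=="top" else "pics/b.png");h=cv2.cvtColor(im,cv2.COLOR_BGR2HSV)
    for k,(u,v,a,b) in reg[c].items():
        H,S,V=[h[v-b:v+b,u-a:u+a,i].astype(int) for i in range(3)]
        m=((H<8)|(H>172))&(S>150)&(V>90) if k=="r" else (abs(H-26)<8)&(S>110)&(V>70)
        y,x=np.nonzero(m);px[c,k]=np.array([x.mean()+u-a+.5,y.mean()+v-b+.5])*.64-.5
        print(c,k,len(x),px[c,k],x.min()+u-a,x.max()+u-a,y.min()+v-b,y.max()+v-b)
for k in "ry": print(k,tri(px["top",k],px["side",k]))
# deck corners (800 px): top FL,FR,RR,RL
T=np.array([[296,360],[438,343],[424,240],[280,261]])*.64
L=np.array([[-.1,.14,.042],[-.1,-.14,.042],[.1,-.14,.07],[.1,.14,.07]])
W=lambda p,l:Ro.from_euler("z",p[2]).apply(l)+[p[0],p[1],0]
f=lambda p:np.r_[[np.subtract(proj("top",X),t) for X,t in zip(W(p,L),T)]].ravel()
s=least_squares(f,[.52,.05,.1]);print(s.x,np.rad2deg(s.x[2]),s.fun)
p=s.x
for k in "ry":
    # intersect top ray with deck plane (+~4/1mm), in console coords
    o,d=ray("top",px["top",k]);R=Ro.from_euler("z",-p[2]);o=R.apply(o-[p[0],p[1],0]);d=R.apply(d)
    h0=.056+(.006 if k=="r" else .001); q=o+d*(h0+.14*o[0]-o[2])/(d[2]-.14*d[0]);print(k,"console",q,"world",W(p,q))
    o,d=ray("side",px["side",k]);o=R.apply(o-[p[0],p[1],0]);d=R.apply(d)
    q=o+d*(h0+.14*o[0]-o[2])/(d[2]-.14*d[0]);print(k,"side console",q,"world",W(p,q))
a=cv2.imread("pics/a.png")[225:375,260:460];b=cv2.imread("pics/b.png")[245:355,310:456]
for cimg,cam,u,v in((a,"top",260,225),(b,"side",310,245)):
    cimg=cv2.resize(cimg,None,fx=4,fy=4,interpolation=cv2.INTER_CUBIC)
    for X in W(p,L):
        q=(np.array(proj(cam,X))/.64-[u,v])*4;cv2.circle(cimg,tuple(int(i) for i in q),4,(255,0,255),1)
    cv2.imwrite(f"pics/c_{cam}.png",cimg)
```

```text
top r 291 [199.1415 212.0163] 304 319 320 343
top y 264 [259.3594 200.62  ] 394 417 307 320
side r 78 [220.4559 180.5462] 337 353 279 285
side y 99 [246.1812 201.9436] 378 392 311 321
r (array([0.4621, 0.1328, 0.0528]), np.float64(0.0003528148251238529))
y (array([ 0.4923, -0.0474,  0.0549]), np.float64(0.0008614031174953442))
[0.5171 0.0393 0.1126] 6.450343466995527 [-0.9821  2.0856  0.806   0.2967  0.8907 -0.8931 -0.7238 -1.5149]
r console [-0.0441  0.0986  0.0558] world [0.4622 0.1323 0.0558]
r side console [-0.0462  0.0953  0.0555] world [0.4604 0.1288 0.0555]
y console [-0.0346 -0.0831  0.0522] world [ 0.492  -0.0472  0.0522]
y side console [-0.0322 -0.0805  0.0525] world [ 0.4941 -0.0444  0.0525]
```

View pics/c_top.png

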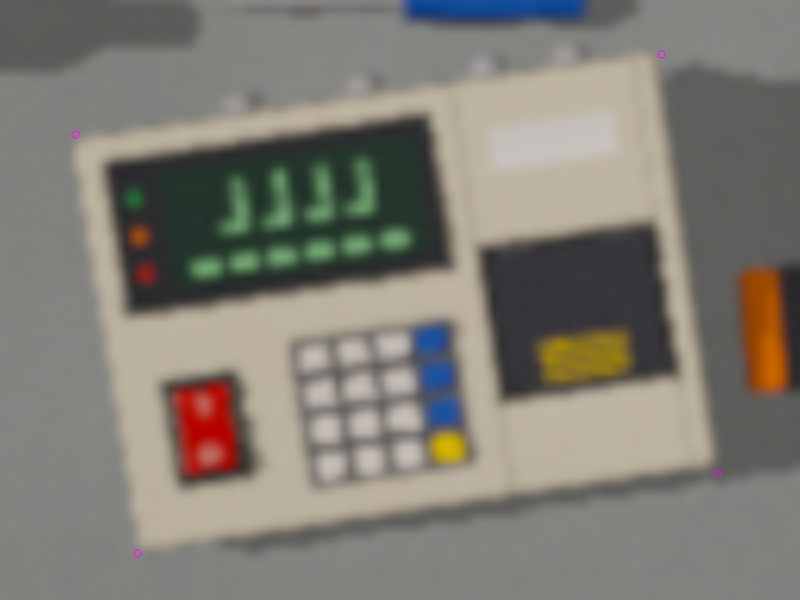

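View pics/c_side.png

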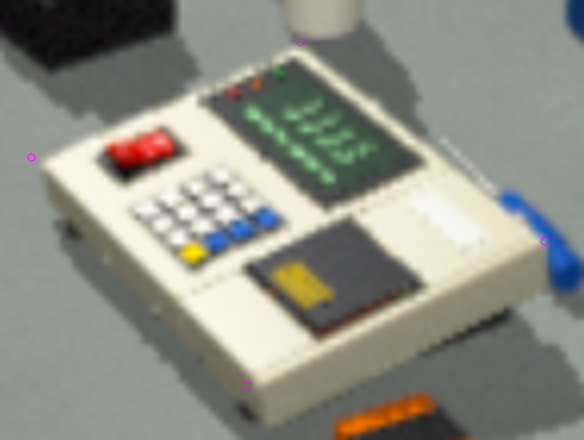

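The crops show rocker, ribs and hatch clearly. The pose fit and the triangulation agree to about 3 mm, and the heights are plausible. Next I'll compute the approach above the rocker's front half.

```bash
cat >> h.py <<'E'
yaw=6.7
Rc=Ro.from_euler("z",yaw,degrees=True)*Ro.from_euler("y",-.14)   # deck frame: x rear, z normal
D=Rc.as_matrix()
Rt=np.c_[-D[:,2],-D[:,1],-D[:,0]]  # tool x into deck, y = -console y, z to front
ROCK=np.array([.4445,.129,.0535]); RIB=np.array([.4925,-.0465,.053])
def pose():
    o=ctrl.get_obs();return np.array(o["tool_pos"]),Ro.from_euler("xyz",o["orientation"],degrees=True).as_matrix(),o
def to(P):
    p,R,o=pose();print("t",o["clock"],"shift",np.round(R.T@(P-p),4),"turn",np.round(Ro.from_matrix(R.T@Rt).as_rotvec(degrees=True),2),"F",np.round(o["force"],2),"open",round(o["opening"],4))
E
python3 - <<'E'
from h import *
print(np.linalg.det(Rt)); n=D[:,2]
to(ROCK+.05*n); to(ROCK+.05*n+[0,0,.08])
E
```

```text
1.0
t 0.4 shift [ 0.1235  0.3876 -0.354 ] turn [-29.39   7.85  -2.07] F [0.33 0.44 0.01] open 0.0874
t 0.4 shift [ 0.0435  0.3876 -0.354 ] turn [-29.39   7.85  -2.07] F [0.33 0.44 0.01] open 0.0874
```

Call:
drive_tool(
  plan=[
    [[0.044,0.388,-0.354],[-29.4,7.85,-2.07],0],
    [[0.044,0.388,-0.354],[-29.4,7.85,-2.07],0],
    [[0.044,0.388,-0.354],[-29.4,7.85,-2.07],0],
    [[0.044,0.388,-0.354],[-29.4,7.85,-2.07],0],
    [[0.044,0.388,-0.354],[-29.4,7.85,-2.07],0],
    [[0.044,0.388,-0.354],[-29.4,7.85,-2.07],0],
    [[0.044,0.388,-0.354],[-29.4,7.85,-2.07],0],
    [[0.044,0.388,-0.354],[-29.4,7.85,-2.07],0],
    [[0.044,0.388,-0.354],[-29.4,7.85,-2.07],0],
    [[0.044,0.388,-0.354],[-29.4,7.85,-2.07],0],
    [[0.044,0.388,-0.354],[-29.4,7.85,-2.07],0],
    [[0.044,0.388,-0.354],[-29.4,7.85,-2.07],0],
    [[0.044,0.388,-0.354],[-29.4,7.85,-2.07],0],
    [[0.044,0.388,-0.354],[-29.4,7.85,-2.07],0],
    [[0.044,0.388,-0.354],[-29.4,7.85,-2.07],0],
    [[0.083,0.388,-0.354],[-29.4,7.85,-2.07],0],
    [[0.1235,0.388,-0.354],[-29.4,7.85,-2.07],0],
    [[0.1235,0.388,-0.354],[-29.4,7.85,-2.07],0],
    [[0.1235,0.388,-0.354],[-29.4,7.85,-2.07],0],
    [[0.1235,0.388,-0.354],[-29.4,7.85,-2.07],0],
  ],
)

```text
clock: 2.07
tool_pos: [0.4382, 0.1291, 0.1046]
orientation: [179.9, 81.9, 6.7]
force: [-0.5, 0.6, 1.1]
opening: 0.0006
```

Run:
```python
from h import *
to(ROCK+.05*D[:,2]); to(ROCK)
p,R,o=pose();print(p)
out=[]
for cam,c0 in(("top",(200,213)),("side",(220,178))):
    im=ctrl.snapshot(cam);x,y=c0;w=im[y-45:y+45,x-60:x+60];w=cv2.resize(w,None,fx=5,fy=5,interpolation=cv2.INTER_CUBIC)
    q=(np.array(proj(cam,ROCK))-[x-60,y-45])*5;cv2.circle(w,tuple(int(i) for i in q),4,(255,0,255),1)
    q=(np.array(proj(cam,p))-[x-60,y-45])*5;cv2.circle(w,tuple(int(i) for i in q),4,(255,255,0),1)
    out.append(w[:300*2])
v=np.hstack(out);cv2.imwrite("pics/d.png",cv2.resize(v,(800,300)))
```

```text
t 2.0667 shift [0.0015 0.0008 0.001 ] turn [ 0.12 -0.07  0.01] F [-0.45  0.63  1.12] open 0.0006
t 2.0667 shift [0.0515 0.0008 0.001 ] turn [ 0.12 -0.07  0.01] F [-0.45  0.63  1.12] open 0.0006
[0.43821063 0.12910642 0.10462094]
```

View pics/d.png

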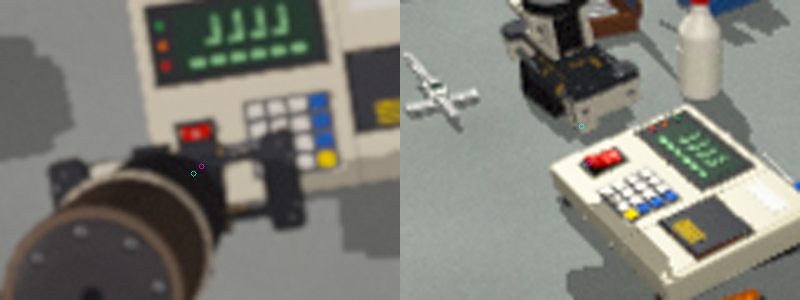

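The gripper is above the rocker's front half, and the projected TCP matches the fingertip in both views. Now descending.

Call:
drive_tool(
  plan=[
    [[0.02,0.001,0.001],[0,0,0],0],
    [[0.038,0.001,0.001],[0,0,0],0],
    [[0.042,0.001,0.001],[0,0,0],0],
    [[0.044,0.001,0.001],[0,0,0],0],
    [[0.046,0.001,0.001],[0,0,0],0],
    [[0.047,0.001,0.001],[0,0,0],0],
    [[0.048,0.001,0.001],[0,0,0],0],
  ],
)

```text
clock: 2.75
tool_pos: [0.4449, 0.1296, 0.0585]
orientation: [-179.0, 81.7, 7.8]
force: [-2.9, -0.1, 2.1]
opening: 0.0007
```

```bash
python3 -c "
from h import *
to(ROCK)"
```

```text
t 2.75 shift [0.0049 0.0005 0.0012] turn [ 0.07 -0.24  0.15] F [-2.89 -0.06  2.12] open 0.0007
```

Call:
drive_tool(
  plan=[
    [[0.0025,0,0.001],[0,0,0],0],
    [[0.0035,0,0.001],[0,0,0],0],
    [[0.0045,0,0.001],[0,0,0],0],
    [[0.0045,0,0.001],[0,0,0],0],
  ],
)

```text
clock: 3.08
tool_pos: [0.4446, 0.1296, 0.0538]
orientation: [-179.0, 81.7, 7.8]
force: [-0.5, -0.0, 1.3]
opening: 0.0002
```

```bash
python3 -c "
from h import *
to(ROCK)"
```

```text
t 3.0833 shift [0.0003 0.0005 0.0002] turn [ 0.07 -0.24  0.15] F [-0.46 -0.02  1.31] open 0.0002
```

Call:
drive_tool(
  plan=[
    [[0.001,0,0],[0,0,0],0],
    [[0.002,0,0],[0,0,0],0],
    [[0.002,0,0],[0,0,0],0],
  ],
)

```text
clock: 3.33
tool_pos: [0.4449, 0.1296, 0.053]
orientation: [-179.1, 81.7, 7.7]
force: [-14.9, -0.1, 27.1]
opening: 0.0004
```

It met a firm stop at 27 N, at the expected level. Backing off to check.

Call:
drive_tool(
  plan=[
    [[-0.02,0,0],[0,0,0],0],
    [[-0.05,0,0],[0,0,0],0],
    [[-0.08,0,0.0],[0,0,0],0],
    [[-0.08,0,0.03],[0,0,0],0],
    [[-0.08,0,0.06],[0,0,0],0],
    [[-0.08,0,0.06],[0,0,0],0],
  ],
)

```text
clock: 3.83
tool_pos: [0.3705, 0.1185, 0.1225]
orientation: [-179.0, 81.8, 7.7]
force: [-0.6, -1.0, -1.2]
opening: 0.0004
```

Run:
```python
from h import *
out=[]
for cam,c0 in(("top",(215,205)),("side",(230,185))):
    im=ctrl.snapshot(cam);x,y=c0;w=im[y-30:y+30,x-40:x+40];out.append(cv2.resize(w,None,fx=5,fy=5,interpolation=cv2.INTER_CUBIC))
    print(cam,[(np.round(l["pixel"]),round(l["confidence"],2)) for l in ctrl.landmark_of(cam,"hatch_press")])
cv2.imwrite("pics/e.png",np.hstack(out)); to(RIB+.05*D[:,2]); to(RIB+.05*D[:,2]-.03*D[:,0])
```

```text
top [(array([259., 199.]), 0.78)]
side [(array([247., 201.]), 0.61)]
t 4.0333 shift [ 0.0337  0.181  -0.0855] turn [ 0.13 -0.34  0.18] F [-0.27  0.33 -0.49] open 0.0005
t 4.0333 shift [ 0.0335  0.181  -0.0555] turn [ 0.13 -0.34  0.18] F [-0.27  0.33 -0.49] open 0.0005
```

View pics/e.png

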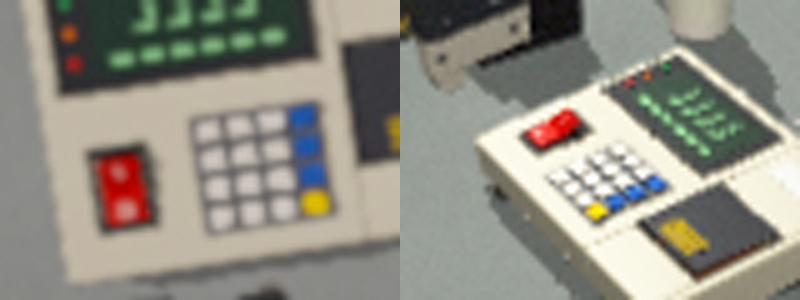

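The side view shows the rocker's rear half now standing up at (565,122) and its front level, so it is off. Next, the approach above the ribs.

Call:
drive_tool(
  plan=[
    [[0,0.04,-0.019],[0,0,0],0],
    [[0,0.075,-0.036],[0,0,0],0],
    [[0,0.11,-0.053],[0,0,0],0],
    [[0,0.145,-0.069],[0,0,0],0],
    [[0,0.181,-0.0855],[0,0,0],0],
    [[0.034,0.181,-0.0855],[0.1,-0.3,0.2],0],
    [[0.05,0.181,-0.0855],[0.1,-0.3,0.2],0],
    [[0.07,0.181,-0.0855],[0.1,-0.3,0.2],0],
    [[0.072,0.181,-0.0855],[0.1,-0.3,0.2],0],
    [[0.072,0.181,-0.0855],[0.1,-0.3,0.2],0],
  ],
)

```text
clock: 4.87
tool_pos: [0.4908, -0.0473, 0.0632]
orientation: [179.5, 82.2, 6.1]
force: [0.8, -0.6, 0.3]
opening: 0.0004
```

```bash
python3 -c "
from h import *
to(RIB)"
```

```text
t 4.8667 shift [ 0.0103 -0.0006 -0.0004] turn [-0.02  0.18 -0.08] F [ 0.82 -0.55  0.35] open 0.0004
```

Call:
drive_tool(
  plan=[
    [[0.002,0,0],[0,0,0],0],
    [[0.004,0,0],[0,0,0],0],
    [[0.006,0,0],[0,0,0],0],
    [[0.0075,0,0],[0,0,0],0],
    [[0.009,0,0],[0,0,0],0],
    [[0.009,0,0],[0,0,0],0],
  ],
)

```text
clock: 5.37
tool_pos: [0.4924, -0.0468, 0.0547]
orientation: [179.5, 82.1, 6.2]
force: [0.2, 1.1, 2.6]
opening: 0.0005
```

Call:
drive_tool(
  plan=[
    [[0.001,0,0],[0,0,0],0],
    [[0.002,0,0],[0,0,0],0],
    [[0.002,0,0],[0,0,0],0],
  ],
)

```text
clock: 5.62
tool_pos: [0.4926, -0.0468, 0.0528]
orientation: [179.5, 82.1, 6.2]
force: [-1.7, 0.7, 3.8]
opening: 0.0003
```

Call:
drive_tool(
  plan=[
    [[0.001,0,0],[0,0,0],0],
    [[0.0018,0,0],[0,0,0],0],
    [[0.0018,0,0],[0,0,0],0],
  ],
)

```text
clock: 5.87
tool_pos: [0.4929, -0.0467, 0.0512]
orientation: [179.6, 82.1, 6.3]
force: [-3.8, 2.2, 7.6]
opening: 0.0006
```

Call:
drive_tool(
  plan=[
    [[0.0007,0,0],[0,0,0],0],
    [[0.001,0,0],[0,0,0],0],
    [[0.001,0,0],[0,0,0],0],
  ],
)

```text
clock: 6.12
tool_pos: [0.4929, -0.0467, 0.0509]
orientation: [179.5, 82.1, 6.2]
force: [-8.0, 1.6, 16.0]
opening: 0.0006
```

It's hard against the stop: the force doubled for 0.3 mm. Letting go, up and then to the front.

Call:
drive_tool(
  plan=[
    [[-0.035,0,0.004],[0,0,0],0],
    [[-0.065,0,0.03],[0,0,0],0],
    [[-0.09,0,0.06],[0,0,0],0],
    [[-0.11,0,0.09],[0,0,0],0],
    [[-0.13,0,0.12],[0,0,0],0],
    [[-0.13,0.0,0.12],[0,0,0],0],
  ],
)

```text
clock: 6.62
tool_pos: [0.3536, -0.0634, 0.166]
orientation: [-179.2, 81.6, 7.4]
force: [0.9, 0.0, -0.9]
opening: 0.0005
```

Call:
drive_tool(
  plan=[
    [[0,0,0],[0,0,0],0],
    [[0,0,0],[0,0,0],0],
    [[0,0,0],[0,0,0],0],
    [[0,0,0],[0,0,0],0],
    [[0,0,0],[0,0,0],0],
    [[0,0,0],[0,0,0],0],
    [[0,0,0],[0,0,0],0],
    [[0,0,0],[0,0,0],0],
    [[0,0,0],[0,0,0],0],
    [[0,0,0],[0,0,0],0],
    [[0,0,0],[0,0,0],0],
    [[0,0,0],[0,0,0],0],
    [[0,0,0],[0,0,0],0],
    [[0,0,0],[0,0,0],0],
  ],
)

```text
clock: 7.78
tool_pos: [0.3536, -0.0634, 0.166]
orientation: [-179.2, 81.6, 7.5]
force: [0.1, -0.6, 0.7]
opening: 0.0006
```

```bash
cat > look.py <<'E'
from h import *
import sys
out=[]
for cam,c0 in(("top",(228,195)),("side",(240,190))):
    im=ctrl.snapshot(cam);x,y=c0;w=im[y-45:y+45,x-60:x+60];out.append(cv2.resize(w,(400,300),interpolation=cv2.INTER_CUBIC))
cv2.imwrite(sys.argv[1],np.hstack(out)); p,_,o=pose();print(o["clock"],p,o["force"])
E
python3 look.py pics/f.png
```

```text
7.8833 [ 0.3536233  -0.0634321   0.16602014] [-0.00506373  0.43477737 -0.41821304]
```

View pics/f.png

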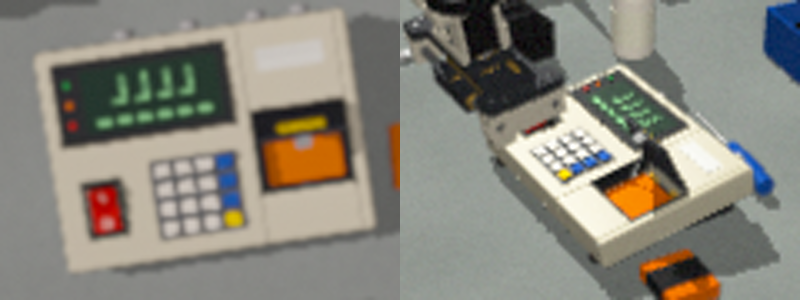

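The hatch stands open: the orange pack shows in the bay at (300,160), and the lid is upright at (660,160) in the side view. I'll watch for two more seconds with the hand clear.

Call:
drive_tool(
  plan=[
    [[-0.03,0,0.0],[0,0,0],0],
    [[-0.05,0,0],[0,0,0],0],
    [[-0.05,0,0],[0,0,0],0],
    [[-0.05,0,0],[0,0,0],0],
    [[-0.05,0,0],[0,0,0],0],
    [[-0.05,0,0],[0,0,0],0],
    [[-0.05,0,0],[0,0,0],0],
    [[-0.05,0,0],[0,0,0],0],
    [[-0.05,0,0],[0,0,0],0],
    [[-0.05,0,0],[0,0,0],0],
    [[-0.05,0,0],[0,0,0],0],
    [[-0.05,0,0],[0,0,0],0],
    [[-0.05,0,0],[0,0,0],0],
    [[-0.05,0,0],[0,0,0],0],
    [[-0.05,0,0],[0,0,0],0],
    [[-0.05,0,0],[0,0,0],0],
    [[-0.05,0,0],[0,0,0],0],
    [[-0.05,0,0],[0,0,0],0],
    [[-0.05,0,0],[0,0,0],0],
    [[-0.05,0,0],[0,0,0],0],
  ],
)

```text
clock: 9.55
tool_pos: [0.3464, -0.0644, 0.2155]
orientation: [-179.2, 81.6, 7.5]
force: [-0.1, 0.1, 0.1]
opening: 0.0003
```

Call:
drive_tool(
  plan=[
    [[0,0,0],[0,0,0],0],
    [[0,0,0],[0,0,0],0],
    [[0,0,0],[0,0,0],0],
    [[0,0,0],[0,0,0],0],
    [[0,0,0],[0,0,0],0],
    [[0,0,0],[0,0,0],0],
    [[0,0,0],[0,0,0],0],
    [[0,0,0],[0,0,0],0],
    [[0,0,0],[0,0,0],0],
    [[0,0,0],[0,0,0],0],
    [[0,0,0],[0,0,0],0],
    [[0,0,0],[0,0,0],0],
  ],
)

```text
clock: 10.55
tool_pos: [0.3464, -0.0644, 0.2155]
orientation: [-179.2, 81.6, 7.5]
force: [-0.5, 0.3, -0.8]
opening: 0.0005
```

```bash
python3 look.py pics/g.png
```

```text
10.65 [ 0.34640791 -0.06437474  0.21548654] [ 0.52886451  0.28613892 -0.12673473]
```

View pics/g.png

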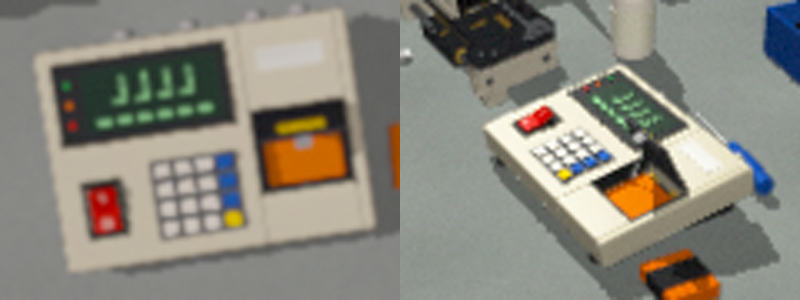

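The hatch is still open after more than 2 s. The rocker is hard to read at this scale, so I'll compare it closely with the starting picture.

Run:
```python
from h import *
n=ctrl.snapshot("side");t=ctrl.snapshot("top")
def z(im,x,y):return cv2.resize(im[y-15:y+15,x-20:x+20],(400,300),interpolation=cv2.INTER_CUBIC)
b=cv2.resize(cv2.imread("pics/b.png"),(512,384),interpolation=cv2.INTER_AREA);a=cv2.resize(cv2.imread("pics/a.png"),(512,384),interpolation=cv2.INTER_AREA)
cv2.imwrite("pics/h.png",np.vstack([np.hstack([z(b,221,180),z(n,221,180)]),np.hstack([z(a,200,212),z(t,200,212)])]))
```

```text
(no output)
```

View pics/h.png

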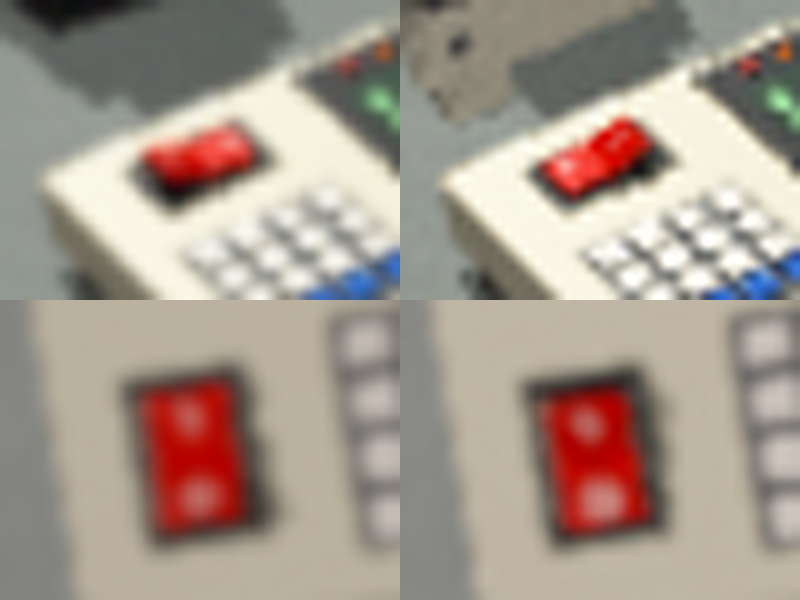

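Clear difference: at the start (left) the front end was raised; now (right) the front is down and the rear is up at (625,135), so the switch is off. Handing in.

```bash
python3 -c "
from h import *
print(ctrl.close_job())"
```

```text
the job is handed in; nothing more can be done
None
```

The console is switched off and its battery hatch is standing open. I handed the job in at about 10.8 s of the 42 s allowed.

- **Rocker:** I pressed the front half with the shut fingertips until it snapped over. The before and after pictures show the front level and the rear end raised, which is off.
- **Hatch:** I pressed once on the yellow ribs to the stop, let go, and moved the hand up and to the front. It popped open. Pictures at 7.9 s and 10.7 s show it standing open by itself, with the hand clear and about zero wrist force.
- **Force:** Both presses ended firmer than a light touch. About 31 N was read at the rocker's end stop and 18 N at the hatch stop, against the 3 to 5 N each needs to move.
- **Not confirmed:** The console's display still looks lit after switching off, so the off state rests on the rocker's position only. I did not measure the loose items again. The arm's path stayed away from them, and those in the last pictures (battery pack, screwdriver, bottle) look unmoved.

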